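# Put the saffron tin away in the pop-lid canister and latch it shut

## Robot

A 6-joint arm with a two-finger parallel gripper is mounted at the origin on the work surface. World frame = base frame: x ahead of the robot, y to its left, z up, the work surface at z = 0. Lengths are in m, angles in rad, forces in N, time in s.
With the tool pointing down it reaches from about 0.35 to 0.875 m from the base axis. Payload 4.2 kg.
Tool frame: the origin (TCP) lies at the very end of the fingers, on their centre line; the grasp point (between the pads) lies 19 mm behind it (grasp_offset is the distance from the TCP to the grasp point, in m); z points along the fingers, y is the line along which they close (so a half turn about z gives the same grasp; the last joint's range is limited). The gripper opens to 87 mm and grips with 3 to 60 N. Pads are 19 mm wide; open, the fingers measure 117 mm over their backs; the gripper's body (75 mm by 190 mm) begins 51 mm behind the grasp point.
Start: joints at [-1.005, 0.385, 0.008, 0, -1.194, -0.259], TCP at [0.189, -0.596, 0.223] pointing down, gripper open.
Joint ranges: [-3.14, 3.14], [-1.21, 2.06], [-1.07, 1.41], [-3.16, 2.05], [-2.99, -0.16], [-3.1, 3.1]. Speed limits (rad/s): [2.79, 2.79, 3.14, 3.14, 3.14, 3.14].

## Interface

Orientations are given as a rotation vector (axis times angle).
In Python, from station import state, capture, close_job, find_in, trace, grasp_offset gives the robot as it stands.
- The arm moves only by the shell command python3 -m inch 'ROWS'. ROWS is JSON, a list that holds one entry, the list of rows, each a list of 7 numbers: the opening, from 0 (shut) to 1 (fully open), then the shift along the tool's x, y, z normalised to -1 to 1, where 1 is 30 mm, then the turn, a rotation vector about the tool's x, y, z normalised to -1 to 1, where 1 is 0.12 rad. A call has exactly 8 rows; each row shifts and turns the commanded pose from where the row before left it, along the tool's axes as they then stand; what a row does not reach is not made up. A row lasts 1/10 s, in which the tool goes at most 50 mm and 8.59 degrees, less where a joint would pass 70% of its speed; a pose out of reach is approached as far as the arm can. A call with a number of a shift or a turn outside -1 to 1 is refused whole. A call with a gripper value outside its range is refused whole. The fingers move at their own pace and stop on an object; the grip force is fixed at half the most. Time passes only in rows, so rows that do not move let the fingers close, or fill a call up. It gives the time, the measured TCP pose, the force, the opening and the grip force at its end, in the units of the state.
- state(): the state, without advancing time (a new reading comes with each control period).
- capture(name): name is "scene" or "top" or "wrist"; returns a dict with "frame" (400x640x3 uint8, blue, green, red), "z_map" (400x640 float32, m along the optical axis (not along the pixel's ray), 0 where there is no reading), "intrinsics" (3x3 intrinsics, pixels), "extrinsics" (4x4, takes a point from camera to world coordinates). Camera axes: x right, y up, looking along -z (the intrinsics and any distortion apply to the point x, -y, -z); pixel columns grow to the right and rows downward; lengths in m; the calibration is good to about 2 mm. A picture is of the moment at which its call begins.
- close_job(): hands the job in; it is judged then, once.
Trained networks look in a picture, given as the dict that the camera call returned (one of the last four; its "shot" number tells which), for a name from the list of things; names that differ only in an ending like _2 or _b are one class to them, and where a whole thing is asked for, a point or a joint stands for the part that bears it (a point fixed in the world has none). Each returns a list of dicts, best first, with "conf" (0 to 1); they miss things now and then, are a little off and sometimes report something else, mostly with a low value. They report only what shows in the picture. A call takes as long as a camera call. They do not tell look-alikes from the thing itself.
- find_in(name, picture): "centre" ([column, row] as shares, 0 to 1, of the picture: columns of its width, rows of its height, amid what is visible of it).
- trace(name, picture): "pixels" (400x640 bool, what is visible of it) and "centre" ([column, row] as shares, 0 to 1, of the picture: columns of its width, rows of its height, amid what is visible of it).
The state is a dict: "t": time; "joint_positions": joint angles; "qd": joint speeds; "joint_torque": joint torques, N m; "tcp_pos": TCP position; "orientation": TCP orientation; "force": force on the tool from outside, world axes, zero at the start; "wrist_torque": the same for the moment, N m; "width": finger opening in m; "grasp_force": force on a finger pad.
Only numpy, scipy, OpenCV 4.12 (cv2) and the standard library are available. Lean on these libraries where they do the work, as an engineer would, in place of code of your own. Each camera call takes 0.05 s, during which the arm holds its last target. There are 200 camera calls.

## Task

Put the brass saffron tin away in the blue canister. Press the lid's push-push button and check that it has popped up, lift the lid off, set it upright on the cork mat and stand the tin upright on the canister's floor; then put the lid back fully seated with the button still up, and finally press the button home and check that it stays latched down. Do not shift or knock over the canister or anything else on the counter.

Things in the scene. Friction and masses are not known exactly. Their poses are not given: they have to be found in the camera images.
- canister: Blue glazed round canister with a white band near its foot, 140 mm outer diameter, 95 mm tall, walls 6 mm, mouth 126 mm across, inner floor 7 mm above its origin; 0.95 kg, stands loose on the counter. Origin: centre of its underside, z up.
- lid: Round beech lid, 0.3 kg. Flange 140 mm across, 8 mm thick; origin at the centre of its underside, z up. Below it a white plug with grey silicone seal, 29 mm deep, 118 mm across (102 at its tapered foot), drops into the canister with 4 mm of play all round. Origin 95 mm above the canister's when seated, 35 mm above the counter when on the mat. A dish 70 mm across, 8 mm deep, surrounds the button.
- button_top (a point): Centre of the top of the lid's push-push button, a cylinder 48 mm across with black top and orange side, in the lid's middle. Popped up, the top stands 18 mm above the flange's top (26 mm above the lid's origin) with its orange side showing, and the button is the handle; latched down it is flush with the flange's top. Its spring pushes back with 2 N (up) to 5 N (bottom).
- lid_button (a joint): Push-in of the lid's button, m: 0 up, 0.0175 latched (flush within 1 mm), 0.0246 bottom of stroke (6.6 mm below flush). As in a retractable pen, each push right to the bottom (within 1 mm; 10 to 12 N finds the stop), then let go, changes it over; a shorter push leaves it as it was. It starts latched down.
- cork_mat: Round cork mat, 180 mm in diameter, 6 mm thick, fixed flat on the counter. Origin: centre of its underside.
- tin: Closed brass-coloured saffron tin with red panels, 70 mm (x) by 46 mm (y) by 50 mm tall, 0.08 to 0.17 kg, standing loose on the counter. Origin: centre of its underside, z up.
- bowl: Beech bowl, 150 mm across, 58 mm tall, loose; not part of the job. Origin: centre of its underside.
- tongs: Steel kitchen tongs, about 210 mm long along their x axis, 30 mm high, lying loose; not part of the job. Origin: on the counter under their middle.
- stopper: Green glass carafe stopper, 52 mm across, 74 mm tall, standing loose; not part of the job. Origin: centre of its underside.
- carafe: Glass carafe, 112 mm across, 225 mm tall, loose; not part of the job. Origin: centre of its underside.
- mill: Dark wooden pepper mill, 58 mm across, 130 mm tall, loose; not part of the job. Origin: centre of its underside.
- date_jar: Amber jar with brass cap, 76 mm across, 110 mm tall, loose; not part of the job. Origin: centre of its underside.
Not all that is in view belongs to the job. What is meant by the cork_mat is not purple, and is the smaller of those in its own colour.

How it is judged:
By the outcome, as a careful person would: the job done as asked, in the order asked, and still so for the second after the job is handed in, with the robot touching nothing.
It also fails if it takes over 72 s, if anything falls off the work surface, if the arm or the gripper's body presses on something with over 40 N, if the wrist force passes 120 N, or if a joint passes its speed limit or range.

## Working session

There is one attempt and no reset: what is moved stays moved. The work goes in short steps, Python scripts to look and compute and a shell command to move; the robot and the scene stay as the last step left them, time stands still between calls to the robot, and variables do not carry over. Pictures are saved under pics/ and viewed, at most 11 in all, crops included, and the job is handed in when it is done.

```bash
mkdir -p pics; cat > h.py <<'E'
import numpy as np, cv2
from station import state, capture, close_job, find_in, trace, grasp_offset
from scipy.spatial.transform import Rotation as R
def cloud(p):
    z=p["z_map"]; K=np.array(p["intrinsics"]); T=np.array(p["extrinsics"])
    v,u=np.mgrid[0:z.shape[0],0:z.shape[1]]
    c=np.stack([(u-K[0,2])/K[0,0]*z,-(v-K[1,2])/K[1,1]*z,-z],-1)
    return c@T[:3,:3].T+T[:3,3]
def report(p,names):
    W=cloud(p)
    for n in names:
        for d in trace(n,p)[:3]:
            m=d["pixels"]&(p["z_map"]>0); q=W[m]
            if len(q)<5: continue
            top=q[q[:,2]>np.percentile(q[:,2],95)-0.006]
            print(n,round(d["conf"],2),"px",(np.array(d["centre"])*[640,400]).round(),"n",len(q),"zmax",np.percentile(q[:,2],98).round(3),"topmid",((np.percentile(top,2,0)+np.percentile(top,98,0))/2).round(3),"ext",np.percentile(q,2,0).round(3),np.percentile(q,98,0).round(3))
E
python3 - <<'E'
from h import *
s=state(); print(s["tcp_pos"],s["orientation"],s["width"],grasp_offset)
a=capture("top"); b=capture("scene")
cv2.imwrite("pics/top.png",a["frame"]); cv2.imwrite("pics/scene.png",b["frame"])
N=["canister","lid","button_top","cork_mat","tin","bowl","tongs","stopper","carafe","mill","date_jar"]
print("TOP");report(a,N);print("SCENE");report(b,N)
E
```

```text
[ 0.18861869 -0.59524504  0.22146731] [ 0.47969694 -3.10436407 -0.00329928] 0.08689599765448079 0.0187
TOP
canister 0.57 px [397. 226.] n 198 zmax 0.102 topmid [ 0.45  -0.208  0.099] ext [ 0.397 -0.249 -0.001] [ 0.506 -0.19   0.102]
canister 0.52 px [328. 126.] n 140 zmax 0.033 topmid [0.769 0.034 0.031] ext [ 0.741 -0.086 -0.002] [0.812 0.1   0.033]
lid 0.93 px [421. 217.] n 1483 zmax 0.11 topmid [ 0.464 -0.26   0.106] ext [ 0.405 -0.321  0.092] [ 0.526 -0.197  0.11 ]
button_top 0.55 px [419. 218.] n 177 zmax 0.11 topmid [ 0.465 -0.259  0.107] ext [ 0.443 -0.28   0.097] [ 0.488 -0.238  0.11 ]
cork_mat 0.77 px [176. 229.] n 2211 zmax 0.014 topmid [0.437 0.546 0.01 ] ext [ 0.357  0.466 -0.001] [0.517 0.629 0.014]
cork_mat 0.71 px [240. 289.] n 4577 zmax 0.016 topmid [0.241 0.321 0.013] ext [0.128 0.208 0.002] [0.354 0.435 0.016]
cork_mat 0.58 px [330. 191.] n 2111 zmax 0.014 topmid [0.577 0.03  0.01 ] ext [ 0.496 -0.049 -0.   ] [0.658 0.109 0.014]
tin 0.57 px [263. 227.] n 326 zmax 0.057 topmid [0.445 0.25  0.053] ext [ 0.418  0.215 -0.001] [0.47  0.284 0.057]
tin 0.55 px [405. 154.] 
[... 1808 characters left out ...]
. 293.] n 2585 zmax 0.057 topmid [0.732 0.233 0.055] ext [ 0.66   0.167 -0.001] [0.8   0.302 0.057]
tongs 0.78 px [279. 297.] n 1143 zmax 0.028 topmid [0.771 0.085 0.025] ext [ 0.744 -0.084 -0.002] [0.816 0.107 0.028]
stopper 0.82 px [330. 205.] n 304 zmax 0.073 topmid [0.384 0.044 0.069] ext [ 0.319  0.02  -0.003] [0.406 0.065 0.073]
carafe 0.96 px [139. 206.] n 2568 zmax 0.223 topmid [ 0.629 -0.455  0.221] ext [ 0.593 -0.486 -0.001] [ 0.68  -0.404  0.223]
mill 0.78 px [196. 240.] n 878 zmax 0.127 topmid [ 0.698 -0.233  0.125] ext [ 0.684 -0.252  0.005] [ 0.72  -0.208  0.127]
date_jar 0.84 px [471. 290.] n 1691 zmax 0.11 topmid [0.659 0.454 0.107] ext [0.633 0.419 0.005] [0.695 0.487 0.11 ]
```

View pics/top.png

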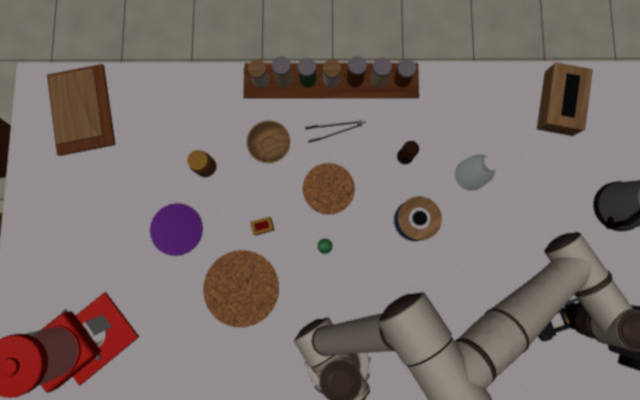

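View pics/scene.png

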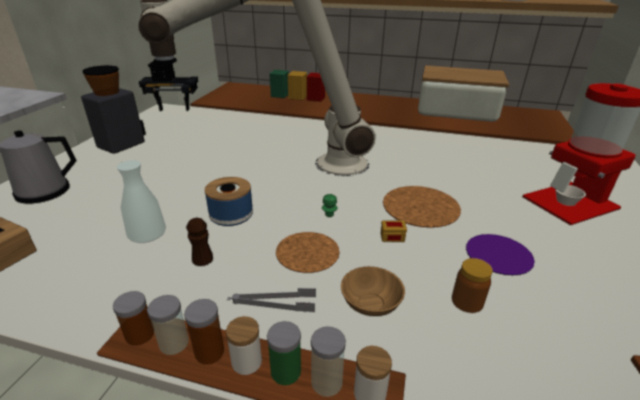

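The top picture shows these candidates for the cork mat:
- Purple disc at (176,229), ruled out by its colour.
- Large cork disc at (240,289), about 226 mm across.
- Small cork disc at (330,191), about 162–180 mm across. This is the one I choose.

For the rest, the canister and lid are at (419,218), with the black button flush. The tin is at (263,227). The bowl (266,144) also has the lid's beech colour. The stopper (324,247) was briefly taken for the button. I'll check these choices in one crop.

```bash
cat >> h.py <<'E'
def plan(x,y,z,yaw=None):
    "yaw: direction (rad, world) of the tool's y axis"
    s=state(); p=np.array(s["tcp_pos"]); M=R.from_rotvec(s["orientation"]).as_matrix()
    d=M.T@(np.array([x,y,z])-p)/0.03
    out=["tcp",p.round(4).tolist(),"units xyz",d.round(2).tolist(),"tilt z",M[:,2].round(3).tolist(),"yaw y",round(float(np.arctan2(M[1,1],M[0,1])),3),"F",np.round(s["force"],1).tolist(),"w",round(s["width"],4),"t",s["t"]]
    if yaw is not None:
        k=(yaw-np.arctan2(M[1,1],M[0,1])+np.pi/2)%np.pi-np.pi/2
        out+=["turn z units",round(float(-k/0.12),2)]
    print(*out)
E
python3 - <<'E'
from h import *
a=cv2.imread("pics/top.png")[120:330,160:460]
cv2.imwrite("pics/crop.png",cv2.resize(a,None,fx=2.6,fy=2.6,interpolation=3))
plan(0.467,-0.259,0.2)
E
```

```text
tcp [0.1888, -0.5958, 0.2226] units xyz [-12.23, 7.9, 0.75] tilt z [0.0, -0.0, -1.0] yaw y 1.878 F [0.5, 0.1, 0.1] w 0.0873 t 1.2
```

View pics/crop.png

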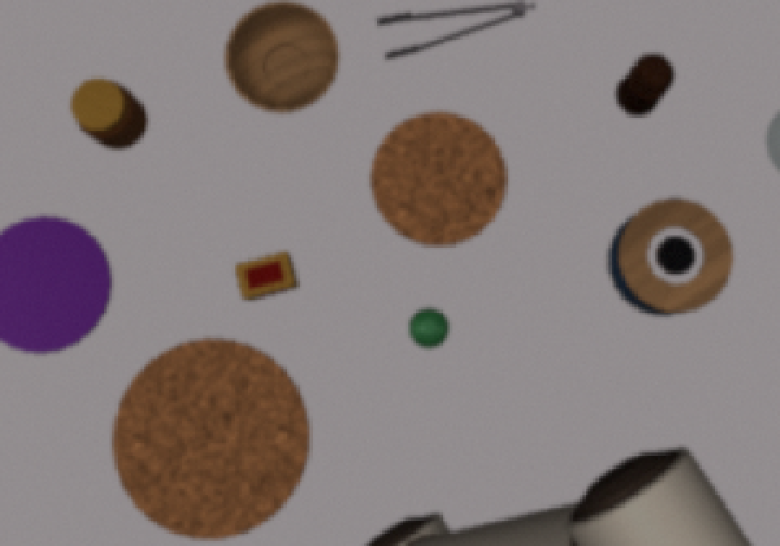

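The crop shows the small cork mat at (440,178), the large one at (210,438), the lid with its button latched at (675,256), and the tin at (266,275). The choices hold, so I'm moving over the lid.

```bash
python3 -m inch '[[[0,-0.8,0.5,0,0,0,0],[0,-0.8,0.5,0,0,0,0],[0,-0.8,0.5,0,0,0,0],[0,-0.8,0.5,0,0,0,0],[0,-0.8,0.5,0,0,0,0],[0,-0.8,0.5,0,0,0,0],[0,-0.8,0.5,0,0,0,0],[0,-0.8,0.5,0,0,0,0]]]' && python3 -m inch '[[[0,-0.8,0.5,0,0,0,0],[0,-0.8,0.5,0,0,0,0],[0,-0.8,0.5,0,0,0,0],[0,-0.8,0.5,0.2,0,0,0],[0,-0.8,0.5,0.2,0,0,0],[0,-0.8,0.5,0.2,0,0,0],[0,-0.8,0.5,0.1,0,0,0],[0,0,0,0,0,0,0]]]'
python3 - <<'E'
from h import *
a=capture("wrist"); cv2.imwrite("pics/w1.png",a["frame"]); print(np.round(a["extrinsics"],3).tolist())
report(a,["lid","button_top","canister"]); plan(0.467,-0.259,0.11)
E
```

```text
t: 2.0
tcp_pos: [0.3362, -0.4225, 0.2227]
orientation: [-0.48, 3.104, -0.001]
force: [-0.4, -0.1, -0.6]
width: 0.0308
grasp_force: 0.0
t: 2.8
tcp_pos: [0.4656, -0.2707, 0.2011]
orientation: [0.486, -3.104, -0.0]
force: [-0.1, 0.5, 0.2]
width: 0.0003
grasp_force: 0.0
[[-0.305, -0.921, -0.242, 0.401], [0.952, -0.295, -0.077, -0.292], [-0.0, -0.254, 0.967, 0.364], [0.0, 0.0, 0.0, 1.0]]
lid 0.72 px [322. 187.] n 11591 zmax 0.105 topmid [ 0.45  -0.261  0.103] ext [ 0.404 -0.323  0.095] [ 0.496 -0.2    0.105]
button_top 0.78 px [327. 205.] n 1869 zmax 0.105 topmid [ 0.467 -0.26   0.104] ext [ 0.446 -0.281  0.101] [ 0.488 -0.238  0.105]
canister 0.63 px [315. 134.] n 11 zmax 0.095 topmid [ 0.406 -0.292  0.093] ext [ 0.403 -0.294  0.023] [ 0.407 -0.285  0.095]
tcp [0.4636, -0.273, 0.2017] units xyz [-0.25, 0.41, 3.06] tilt z [0.0, -0.0, -1.0] yaw y 1.877 F [0.4, 0.3, -0.1] w 0.0005 t 3.0
```

View pics/w1.png

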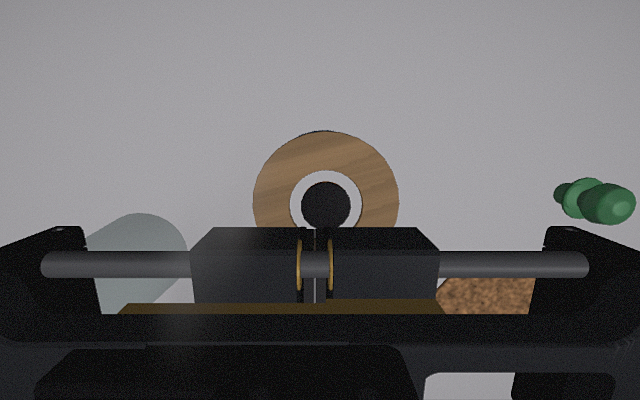

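The picture shows the lid centred near (326,203) with the black button flush, nearly under the shut fingers. I'm centring over it and going down in small steps.

```bash
python3 -m inch '[[[0,-0.2,0.4,0.5,0,0,0],[0,0,0,0.8,0,0,0],[0,0,0,0.8,0,0,0],[0,0,0,0.8,0,0,0],[0,0,0,0.2,0,0,0],[0,0,0,0.15,0,0,0],[0,0,0,0.05,0,0,0],[0,0,0,0,0,0,0]]]'
python3 -c "
from h import *
plan(0.467,-0.260,0.096)"
```

```text
t: 3.8
tcp_pos: [0.4663, -0.2599, 0.1038]
orientation: [-0.48, 3.104, -0.002]
force: [-1.8, 0.2, 2.3]
width: 0.0
grasp_force: 1.0
tcp [0.4663, -0.2599, 0.1038] units xyz [-0.02, -0.01, 0.26] tilt z [0.001, -0.001, -1.0] yaw y 1.877 F [-1.8, 0.2, 2.3] w 0.0 t 3.8
```

```bash
python3 -m inch '[[[0,0,0,0.1,0,0,0],[0,0,0,0.1,0,0,0],[0,0,0,0.04,0,0,0],[0,0,0,0,0,0,0],[0,0,0,0,0,0,0],[0,0,0,0,0,0,0],[0,0,0,0,0,0,0],[0,0,0,0,0,0,0]]]'
```

```text
t: 4.6
tcp_pos: [0.4667, -0.2599, 0.0968]
orientation: [-0.481, 3.103, -0.003]
force: [-2.9, -1.2, 8.5]
width: 0.0005
grasp_force: 4.6
```

```bash
python3 -m inch '[[[0,0,0,0.02,0,0,0],[0,0,0,0.02,0,0,0],[0,0,0,0,0,0,0],[0,0,0,0,0,0,0],[0,0,0,0,0,0,0],[0,0,0,0,0,0,0],[0,0,0,0,0,0,0],[0,0,0,0,0,0,0]]]'
```

```text
t: 5.4
tcp_pos: [0.4667, -0.2599, 0.0966]
orientation: [-0.482, 3.103, -0.003]
force: [-4.7, 0.7, 15.4]
width: 0.0003
grasp_force: 7.6
```

```bash
python3 -m inch '[[[0,0,0,-0.2,0,0,0],[0,0,0,-0.5,0,0,0],[0,0,0,-0.8,0,0,0],[1,0,0,-0.8,0,0,0],[1,0,0,-0.5,0,0,0],[1,0,0,0,0,0,0],[1,0,0,0,0,0,0],[1,0,0,0,0,0,0]]]'
python3 - <<'E'
from h import *
a=capture("wrist"); cv2.imwrite("pics/w2.png",a["frame"])
report(a,["lid","button_top"]); plan(0.467,-0.260,0.106)
b=capture("scene"); report(b,["lid","button_top","cork_mat"])
E
```

```text
t: 6.2
tcp_pos: [0.4655, -0.2589, 0.1767]
orientation: [0.479, -3.103, -0.002]
force: [0.0, -0.6, -0.8]
width: 0.0327
grasp_force: 0.0
lid 0.64 px [308. 193.] n 15691 zmax 0.122 topmid [ 0.466 -0.26   0.185] ext [ 0.404 -0.323  0.095] [ 0.509 -0.2    0.122]
button_top 0.74 px [316. 212.] n 2747 zmax 0.123 topmid [ 0.467 -0.26   0.121] ext [ 0.445 -0.281  0.104] [ 0.488 -0.239  0.123]
tcp [0.4657, -0.2591, 0.177] units xyz [-0.04, -0.04, 2.37] tilt z [-0.002, 0.001, -1.0] yaw y 1.878 F [0.1, 0.3, 0.5] w 0.0446 t 6.35
lid 0.61 px [228. 209.] n 1119 zmax 0.092 topmid [ 0.505 -0.243  0.09 ] ext [ 0.456 -0.298  0.005] [ 0.539 -0.189  0.092]
lid 0.55 px [227. 189.] n 857 zmax 0.12 topmid [ 0.471 -0.257  0.117] ext [ 0.409 -0.32   0.093] [ 0.535 -0.193  0.12 ]
button_top 0.71 px [470. 287.] n 1713 zmax 0.11 topmid [0.658 0.454 0.107] ext [0.63  0.419 0.004] [0.695 0.488 0.11 ]
button_top 0.58 px [229. 185.] n 226 zmax 0.121 topmid [ 0.471 -0.257  0.118] ext [ 0.414 -0.283  0.093] [ 0.493 -0.235  0.121]
cork_mat 0.97 px [503. 256.] n 1962 zmax 0.007 topmid [0.443 0.547 0.004] ext [0.361 0.468 0.001] [0.525 0.627 0.007]
cork_mat 0.88 px [305. 250.] n 2091 zmax 0.007 topmid [0.583 0.031 0.004] ext [ 0.502 -0.051 -0.   ] [0.665 0.111 0.007]
cork_mat 0.58 px [418. 205.] n 2510 zmax 0.009 topmid [0.248 0.323 0.006] ext [0.131 0.21  0.002] [0.365 0.435 0.009]
```

View pics/w2.png

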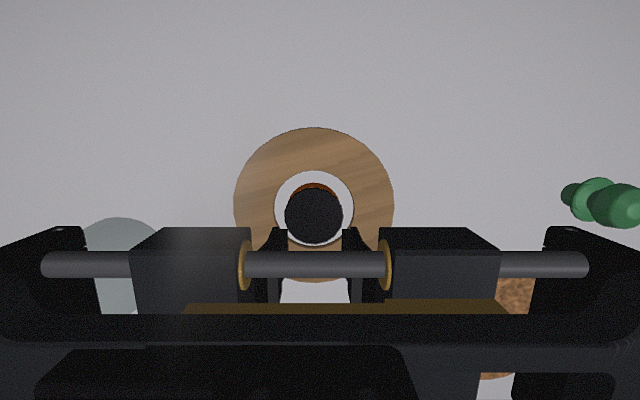

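The button has popped up: its orange side shows at (315,187) and its top is at z 0.122. I'm opening fully, going down around it and gripping.

```bash
python3 -m inch '[[[1,0,0,0,0,0,0],[1,0,0,0,0,0,0],[1,0,0,0,0,0,0],[1,0,0,0.7,0,0,0],[1,0,0,0.7,0,0,0],[1,0,0,0.5,0,0,0],[1,0,0,0.3,0,0,0],[1,0,0,0.1,0,0,0]]]' && python3 -m inch '[[[1,0,0,0,0,0,0],[0.4,0,0,0,0,0,0],[0.4,0,0,0,0,0,0],[0.4,0,0,0,0,0,0],[0.4,0,0,0,0,0,0],[0.4,0,0,0,0,0,0],[0.4,0,0,0,0,0,0],[0.4,0,0,0,0,0,0]]]'
```

```text
t: 7.35
tcp_pos: [0.4657, -0.2592, 0.1083]
orientation: [0.48, -3.103, -0.001]
force: [-0.9, 0.4, -1.1]
width: 0.0868
grasp_force: 0.0
t: 8.15
tcp_pos: [0.4661, -0.2594, 0.1092]
orientation: [-0.48, 3.105, -0.0]
force: [-0.4, -0.2, 1.2]
width: 0.0469
grasp_force: 30.0
```

```bash
python3 -m inch '[[[0.4,0,0,-0.1,0,0,0],[0.4,0,0,-0.2,0,0,0],[0.4,0,0,-0.3,0,0,0],[0.4,0,0,-0.4,0,0,0],[0.4,0,0,-0.5,0,0,0],[0.4,0,0,-0.5,0,0,0],[0.4,0,0,-0.5,0,0,0],[0.4,0,0,0,0,0,0]]]'
python3 - <<'E'
from h import *
b=capture("scene"); report(b,["canister","lid"]); cv2.imwrite("pics/s2.png",b["frame"])
plan(0.580,0.0305,0.18)
E
```

```text
t: 8.95
tcp_pos: [0.4678, -0.2599, 0.1874]
orientation: [-0.48, 3.099, -0.005]
force: [0.4, -0.8, -2.5]
width: 0.0464
grasp_force: 30.0
canister 0.85 px [231. 201.] n 1883 zmax 0.094 topmid [ 0.471 -0.258  0.115] ext [ 0.403 -0.323  0.004] [ 0.538 -0.19   0.094]
lid 0.74 px [223. 168.] n 1016 zmax 0.198 topmid [ 0.473 -0.258  0.195] ext [ 0.411 -0.321  0.144] [ 0.537 -0.193  0.198]
tcp [0.4656, -0.259, 0.1838] units xyz [-6.55, 8.05, 0.13] tilt z [-0.001, 0.001, -1.0] yaw y 1.877 F [0.3, 1.1, -3.6] w 0.0464 t 9.1
```

View pics/s2.png

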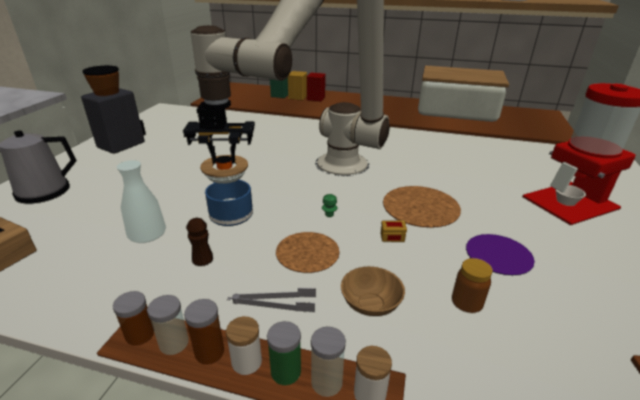

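The lid hangs level in the gripper at (223,168). The canister still stands at (230,205). I'm carrying the lid to the mat.

```bash
python3 -m inch '[[[0.4,-0.3,0.4,0,0,0,0],[0.4,-0.6,0.7,0,0,0,0],[0.4,-0.7,0.9,0,0,0,0],[0.4,-0.7,0.9,0,0,0,0],[0.4,-0.7,0.9,0,0,0,0],[0.4,-0.7,0.9,0,0,0,0],[0.4,-0.7,0.9,0,0,0,0],[0.4,-0.7,0.9,0,0,0,0]]]' && python3 -m inch '[[[0.4,-0.7,0.8,0.3,0,0,0],[0.4,-0.6,0.6,0.5,0,0,0],[0.4,-0.2,0.2,0.7,0,0,0],[0.4,0,0,0.8,0,0,0],[0.4,0,0,0.6,0,0,0],[0.4,0,0,0.3,0,0,0],[0.4,0,0,0,0,0,0],[0.4,0,0,0,0,0,0]]]'
python3 -c "
from h import *
plan(0.580,0.0305,0.049)
b=capture('scene'); report(b,['lid','button_top','cork_mat'])"
```

```text
t: 9.9
tcp_pos: [0.5529, -0.0252, 0.1832]
orientation: [0.48, -3.103, -0.0]
force: [-0.2, 0.0, -2.4]
width: 0.0465
grasp_force: 30.0
t: 10.7
tcp_pos: [0.582, 0.0324, 0.0886]
orientation: [-0.481, 3.104, -0.0]
force: [0.9, 0.5, -2.9]
width: 0.0466
grasp_force: 30.0
tcp [0.582, 0.0324, 0.0886] units xyz [0.08, -0.04, 1.32] tilt z [0.001, -0.0, -1.0] yaw y 1.878 F [0.9, 0.5, -2.9] w 0.0466 t 10.7
lid 0.71 px [307. 233.] n 1403 zmax 0.1 topmid [0.586 0.039 0.103] ext [ 0.524 -0.031  0.045] [0.651 0.097 0.1  ]
lid 0.23 px [308. 256.] n 1423 zmax 0.006 topmid [0.6   0.031 0.004] ext [ 0.533 -0.05   0.   ] [0.667 0.113 0.006]
button_top 0.72 px [308. 227.] n 243 zmax 0.101 topmid [0.586 0.033 0.098] ext [0.543 0.011 0.077] [0.608 0.054 0.101]
cork_mat 0.96 px [307. 254.] n 1421 zmax 0.007 topmid [0.597 0.031 0.004] ext [ 0.53  -0.051  0.   ] [0.666 0.113 0.007]
cork_mat 0.94 px [418. 208.] n 2508 zmax 0.009 topmid [0.248 0.323 0.006] ext [0.134 0.21  0.001] [0.364 0.436 0.009]
cork_mat 0.62 px [503. 256.] n 1983 zmax 0.007 topmid [0.443 0.547 0.004] ext [0.36  0.467 0.001] [0.526 0.627 0.007]
```

```bash
python3 -m inch '[[[0.4,0,0,0.4,0,0,0],[0.4,0,0,0.4,0,0,0],[0.4,0,0,0.3,0,0,0],[0.4,0,0,0.05,0,0,0],[0.4,0,0,0.05,0,0,0],[0.4,0,0,0.02,0,0,0],[0.4,0,0,0,0,0,0],[0.4,0,0,0,0,0,0]]]'
python3 -c "
from h import *
plan(0.580,0.0305,0.049)"
```

```text
t: 11.7
tcp_pos: [0.5817, 0.0322, 0.0519]
orientation: [-0.48, 3.104, 0.0]
force: [0.0, 0.1, -3.3]
width: 0.0466
grasp_force: 30.0
tcp [0.5817, 0.0322, 0.0519] units xyz [0.07, -0.04, 0.1] tilt z [0.001, 0.0, -1.0] yaw y 1.878 F [0.0, 0.1, -3.3] w 0.0466 t 11.7
```

```bash
python3 -m inch '[[[0.4,0,0,0.03,0,0,0],[0.4,0,0,0.03,0,0,0],[0.4,0,0,0.03,0,0,0],[0.4,0,0,0.01,0,0,0],[0.4,0,0,0,0,0,0],[0.4,0,0,0,0,0,0],[0.4,0,0,0,0,0,0],[0.4,0,0,0,0,0,0]]]'
```

```text
t: 12.5
tcp_pos: [0.5815, 0.0321, 0.0487]
orientation: [-0.48, 3.104, 0.0]
force: [-1.7, 1.2, 1.0]
width: 0.0466
grasp_force: 30.0
```

```bash
python3 -m inch '[[[1,0,0,0,0,0,0],[1,0,0,0,0,0,0],[1,0,0,0,0,0,0],[1,0,0,0,0,0,0],[1,0,0,-0.3,0,0,0],[1,0,0,-0.8,0,0,0],[1,0,0,-1,0,0,0],[1,0,0,-1,0,0,0]]]'
python3 - <<'E'
from h import *
b=capture('scene'); report(b,['lid','button_top'])
a=capture('top')
for p in (b,a):
    W=cloud(p); d=trace('tin',p)[0]; m=d["pixels"]&(p["z_map"]>0); q=W[m]; q=q[q[:,2]>np.percentile(q[:,2],95)-0.006]
    r=cv2.minAreaRect((q[:,:2]*1000).astype(np.float32)); print(d["conf"],r)
plan(0.449,0.251,0.16)
E
```

```text
t: 13.3
tcp_pos: [0.5815, 0.032, 0.1431]
orientation: [-0.48, 3.105, -0.0]
force: [1.4, -0.8, -0.2]
width: 0.0867
grasp_force: 0.0
lid 0.92 px [305. 244.] n 1496 zmax 0.06 topmid [0.585 0.033 0.057] ext [ 0.519 -0.03   0.004] [0.65  0.096 0.06 ]
button_top 0.82 px [310. 239.] n 203 zmax 0.061 topmid [0.587 0.035 0.058] ext [0.568 0.016 0.038] [0.608 0.054 0.061]
0.67 ((450.5691223144531, 251.68026733398438), (48.37066650390625, 69.05351257324219), 12.44802474975586)
0.71 ((441.71649169921875, 267.8580017089844), (41.36907196044922, 32.98562240600586), 11.288248062133789)
tcp [0.5808, 0.032, 0.1409] units xyz [1.98, 8.29, -0.63] tilt z [-0.002, -0.0, -1.0] yaw y 1.877 F [0.1, 0.2, -0.3] w 0.0871 t 13.6
```

The lid stands on the mat with the button up (top at z 0.061). I'm going over to the tin and turning.

```bash
python3 -m inch '[[[1,0.1,0.4,-0.2,0,0,0],[1,0.2,0.9,-0.2,0,0,0],[1,0.2,0.9,-0.2,0,0,0],[1,0.25,1,0,0,0,0],[1,0.25,1,0,0,0,0],[1,0.25,1,0,0,0,0],[1,0.25,1,0,0,0,0],[1,0.25,1,0,0,0,0]]]' && python3 -m inch '[[[1,0.2,0.9,0,0,0,-0.3],[1,0,0.1,0,0,0,-0.9],[1,0,0,0,0,0,-0.9],[1,0,0,0,0,0,-1],[1,0,0,0,0,0,-1],[1,0,0,0,0,0,-1],[1,0,0,0,0,0,-1],[1,0,0,0,0,0,-1]]]' && python3 -m inch '[[[1,0,0,0,0,0,-1],[1,0,0,0,0,0,-1],[1,0,0,0,0,0,-1],[1,0,0,0,0,0,-1],[1,0,0,0,0,0,-1],[1,0,0,0,0,0,-0.2],[1,0,0,0,0,0,0],[1,0,0,0,0,0,0]]]'
python3 - <<'E'
from h import *
p=capture('wrist'); cv2.imwrite("pics/w3.png",p["frame"])
W=cloud(p)
for d in trace('tin',p)[:2]:
    m=d["pixels"]&(p["z_map"]>0); q=W[m]; q=q[(q[:,2]>0.045)&(q[:,2]<0.06)]
    print(d["conf"],len(q),cv2.minAreaRect((q[:,:2]*1000).astype(np.float32)) if len(q)>5 else 0)
print(state()["joint_positions"])
plan(0.449,0.2515,0.028,0.217)
E
```

```text
t: 14.4
tcp_pos: [0.4646, 0.2234, 0.1592]
orientation: [0.481, -3.104, 0.001]
force: [0.4, -0.1, 0.7]
width: 0.0868
grasp_force: 0.0
t: 15.2
tcp_pos: [0.4504, 0.2491, 0.1591]
orientation: [1.726, -2.623, 0.0]
force: [0.3, 0.1, -1.0]
width: 0.0871
grasp_force: 0.0
t: 16.0
tcp_pos: [0.451, 0.249, 0.1594]
orientation: [2.442, -1.975, -0.0]
force: [-0.3, 0.7, 0.1]
width: 0.0871
grasp_force: 0.0
0.62 3098 ((447.9487609863281, 250.80093383789062), (45.99689483642578, 69.72270965576172), 14.991201400756836)
[ 8.19582785e-01  2.57357939e-01 -3.50686694e-01 -2.76354544e-05
 -9.63000004e-01 -6.08486061e-01]
tcp [0.4512, 0.249, 0.1595] units xyz [-0.1, 0.05, 4.38] tilt z [-0.0, -0.0, -1.0] yaw y -2.931 F [-0.6, 0.8, -0.8] w 0.087 t 16.1 turn z units -0.05
```

View pics/w3.png

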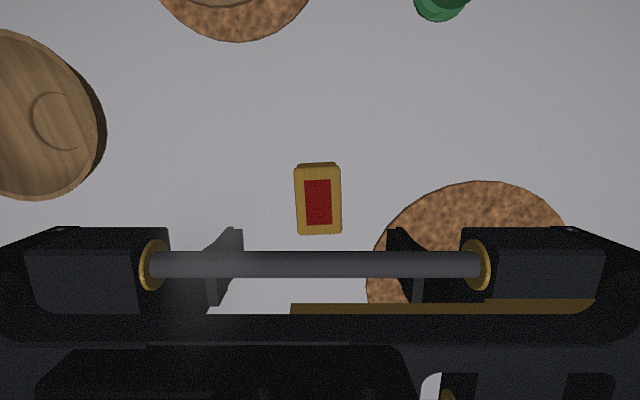

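The tin is at (318,199), centred between the fingers and needing a small correction in angle. I'm going down and gripping.

```bash
python3 -m inch '[[[1,-0.1,0.1,0.5,0,0,-0.4],[1,0,0,0.9,0,0,0],[1,0,0,0.9,0,0,0],[1,0,0,0.9,0,0,0],[1,0,0,0.7,0,0,0],[1,0,0,0.4,0,0,0],[1,0,0,0.1,0,0,0],[1,0,0,0,0,0,0]]]' && python3 -m inch '[[[0.4,0,0,0,0,0,0],[0.4,0,0,0,0,0,0],[0.4,0,0,0,0,0,0],[0.4,0,0,0,0,0,0],[0.4,0,0,0,0,0,0],[0.4,0,0,0,0,0,0],[0.4,0,0,-0.2,0,0,0],[0.4,0,0,-0.4,0,0,0]]]'
python3 -c "
from h import *
plan(0.467,-0.2595,0.19)"
```

```text
t: 16.9
tcp_pos: [0.448, 0.2514, 0.0277]
orientation: [-2.491, 1.915, -0.0]
force: [0.1, -0.0, -0.5]
width: 0.0873
grasp_force: 0.0
t: 17.7
tcp_pos: [0.447, 0.2506, 0.0452]
orientation: [2.488, -1.913, -0.001]
force: [0.2, -0.1, -1.8]
width: 0.0461
grasp_force: 30.0
tcp [0.447, 0.2506, 0.0452] units xyz [16.61, 3.74, -4.79] tilt z [-0.002, -0.002, -1.0] yaw y -2.882 F [0.2, -0.1, -1.8] w 0.0461 t 17.7
```

```bash
python3 -m inch '[[[0.4,0.2,0.05,-1,0,0,0],[0.4,0.4,0.1,-1,0,0,0],[0.4,0.6,0.15,-1,0,0,0],[0.4,0.8,0.2,-1,0,0,0],[0.4,1,0.2,-0.8,0,0,0],[0.4,1,0.2,0,0,0,0],[0.4,1,0.2,0,0,0,0],[0.4,1,0.2,0,0,0,0]]]' && python3 -m inch '[[[0.4,1,0.2,0,0,0,0],[0.4,1,0.2,0,0,0,0],[0.4,1,0.2,0,0,0,0],[0.4,1,0.2,0,0,0,0],[0.4,1,0.2,0,0,0,0],[0.4,1,0.2,0,0,0,0],[0.4,1,0.2,0,0,0,0],[0.4,1,0.2,0,0,0,0]]]' && python3 -m inch '[[[0.4,1,0.3,0,0,0,0],[0.4,0.9,0.3,0,0,0,0],[0.4,0.5,0.2,0,0,0,0],[0.4,0.2,0,0,0,0,0],[0.4,0,0,0,0,0,0],[0.4,0,0,0,0,0,0],[0.4,0,0,0,0,0,0],[0.4,0,0,0,0,0,0]]]'
python3 - <<'E'
from h import *
p=capture('wrist'); cv2.imwrite("pics/w4.png",p["frame"])
plan(0.467,-0.2595,0.036); report(p,["canister","tin"])
W=cloud(p); d=trace('canister',p)
if d:
    q=W[d[0]["pixels"]&(p["z_map"]>0)]; q=q[(q[:,2]>0.090)&(q[:,2]<0.105)]
    (x,y),r=cv2.minEnclosingCircle((q[:,:2]*1000).astype(np.float32)); A=np.c_[2*q[:,:2],np.ones(len(q))]; print("enc",x,y,r,np.linalg.lstsq(A,(q[:,:2]**2).sum(1),rcond=None)[0])
E
```

```text
t: 18.5
tcp_pos: [0.4561, 0.0661, 0.1908]
orientation: [-2.489, 1.913, -0.001]
force: [0.7, -0.4, -1.7]
width: 0.0458
grasp_force: 30.0
t: 19.3
tcp_pos: [0.4714, -0.1783, 0.1905]
orientation: [-2.49, 1.914, -0.001]
force: [-0.1, 1.2, -0.6]
width: 0.0457
grasp_force: 30.0
t: 20.1
tcp_pos: [0.4686, -0.2578, 0.1897]
orientation: [-2.492, 1.913, -0.0]
force: [0.5, 0.2, -1.4]
width: 0.046
grasp_force: 30.0
tcp [0.4687, -0.2579, 0.1897] units xyz [0.04, 0.07, 5.12] tilt z [0.0, 0.0, -1.0] yaw y -2.88 F [0.2, 0.1, -1.8] w 0.0454 t 20.15
canister 0.83 px [319. 174.] n 9371 zmax 0.096 topmid [ 0.468 -0.273  0.129] ext [ 0.403 -0.325  0.023] [ 0.532 -0.218  0.096]
tin 0.81 px [316. 231.] n 7768 zmax 0.214 topmid [ 0.471 -0.263  0.211] ext [ 0.446 -0.295  0.174] [ 0.496 -0.232  0.214]
enc 467.684814453125 -260.1054992675781 69.77657318115234 [ 0.46790397 -0.26032366 -0.282337  ]
```

View pics/w4.png

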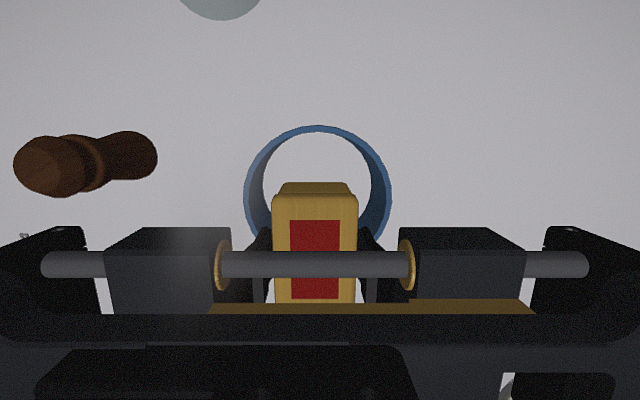

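The tin hangs over the canister mouth. The rim is centred near (318,195), which is (0.468,-0.260) in the world. I'm lowering.

```bash
python3 -m inch '[[[0.4,0.1,0.05,0.4,0,0,0],[0.4,0,0,0.7,0,0,0],[0.4,0,0,0.8,0,0,0],[0.4,0,0,0.8,0,0,0],[0.4,0,0,0.8,0,0,0],[0.4,0,0,0.7,0,0,0],[0.4,0,0,0.5,0,0,0],[0.4,0,0,0.2,0,0,0]]]' && python3 -m inch '[[[0.4,0,0,0.05,0,0,0],[0.4,0,0,0.05,0,0,0],[0.4,0,0,0.03,0,0,0],[0.4,0,0,0,0,0,0],[0.4,0,0,0,0,0,0],[0.4,0,0,0,0,0,0],[0.4,0,0,0,0,0,0],[0.4,0,0,0,0,0,0]]]'
```

```text
t: 21.1
tcp_pos: [0.4662, -0.2616, 0.0401]
orientation: [2.489, -1.914, -0.006]
force: [-0.6, -0.0, -1.5]
width: 0.046
grasp_force: 30.0
t: 21.9
tcp_pos: [0.4679, -0.2618, 0.0388]
orientation: [-2.491, 1.915, -0.0]
force: [0.2, -0.4, -1.0]
width: 0.0457
grasp_force: 30.0
```

```bash
python3 -m inch '[[[0.4,0,0,0.04,0,0,0],[0.4,0,0,0.04,0,0,0],[0.4,0,0,0,0,0,0],[0.4,0,0,0,0,0,0],[0.4,0,0,0,0,0,0],[0.4,0,0,0,0,0,0],[0.4,0,0,0,0,0,0],[0.4,0,0,0,0,0,0]]]'
```

```text
t: 22.7
tcp_pos: [0.4679, -0.2619, 0.0363]
orientation: [-2.491, 1.915, -0.0]
force: [-0.6, 0.0, -1.1]
width: 0.0455
grasp_force: 30.0
```

```bash
python3 -m inch '[[[0.4,0,0,0.03,0,0,0],[0.4,0,0,0.02,0,0,0],[0.4,0,0,0,0,0,0],[0.4,0,0,0,0,0,0],[0.4,0,0,0,0,0,0],[0.4,0,0,0,0,0,0],[0.4,0,0,0,0,0,0],[0.4,0,0,0,0,0,0]]]'
```

```text
t: 23.5
tcp_pos: [0.4678, -0.2618, 0.0347]
orientation: [2.491, -1.915, -0.0]
force: [0.5, 0.4, -0.7]
width: 0.0458
grasp_force: 30.0
```

```bash
python3 -m inch '[[[0.4,0,0,0.03,0,0,0],[0.4,0,0,0.01,0,0,0],[0.4,0,0,0,0,0,0],[0.4,0,0,0,0,0,0],[0.4,0,0,0,0,0,0],[0.4,0,0,0,0,0,0],[0.4,0,0,0,0,0,0],[0.4,0,0,0,0,0,0]]]'
```

```text
t: 24.3
tcp_pos: [0.4678, -0.2619, 0.0347]
orientation: [2.491, -1.914, 0.001]
force: [-1.6, 1.8, 7.6]
width: 0.0461
grasp_force: 30.0
```

```bash
python3 -m inch '[[[0.65,0,0,0,0,0,0],[0.65,0,0,0,0,0,0],[0.65,0,0,0,0,0,0],[0.65,0,0,-0.2,0,0,0],[0.65,0,0,-0.6,0,0,0],[0.65,0,0,-1,0,0,0],[0.65,0,0,-1,0,0,0],[0.65,0,0,-1,0,0,0]]]'
python3 - <<'E'
from h import *
p=capture('wrist'); 
report(p,["tin","canister"]); t=capture("top"); report(t,["lid","button_top","cork_mat"])
b=capture("scene"); report(b,["lid","button_top"])
cv2.imwrite("pics/w5.png",p["frame"])
plan(0.581,0.032,0.12,1.877)
E
```

```text
t: 25.1
tcp_pos: [0.4677, -0.2618, 0.149]
orientation: [2.491, -1.915, 0.0]
force: [0.8, 0.8, -0.6]
width: 0.0564
grasp_force: 0.0
tin 0.68 px [313. 200.] n 3662 zmax 0.059 topmid [ 0.469 -0.263  0.056] ext [ 0.445 -0.298  0.033] [ 0.494 -0.23   0.059]
canister 0.93 px [337. 202.] n 14218 zmax 0.096 topmid [ 0.468 -0.26   0.093] ext [ 0.404 -0.325  0.023] [ 0.532 -0.196  0.096]
lid 0.79 px [325. 183.] n 1308 zmax 0.065 topmid [0.581 0.032 0.062] ext [ 0.518 -0.03   0.034] [0.643 0.094 0.065]
button_top 0.65 px [328. 187.] n 154 zmax 0.067 topmid [0.579 0.032 0.064] ext [0.557 0.014 0.036] [0.6   0.053 0.067]
cork_mat 0.95 px [239. 288.] n 4489 zmax 0.016 topmid [0.24  0.322 0.013] ext [0.128 0.21  0.002] [0.35  0.433 0.016]
cork_mat 0.93 px [176. 230.] n 2174 zmax 0.014 topmid [0.437 0.546 0.011] ext [ 0.357  0.466 -0.   ] [0.517 0.626 0.014]
cork_mat 0.79 px [332. 207.] n 699 zmax 0.015 topmid [0.575 0.03  0.011] ext [ 0.492 -0.053 -0.   ] [0.659 0.112 0.015]
lid 0.57 px [306. 243.] n 1481 zmax 0.06 topmid [0.586 0.034 0.057] ext [ 0.52  -0.03   0.004] [0.65  0.096 0.06 ]
button_top 0.47 px [309. 237.] n 248 zmax 0.061 topmid [0.586 0.035 0.058] ext [0.564 0.016 0.034] [0.608 0.056 0.061]
tcp [0.4673, -0.2617, 0.1465] units xyz [-8.49, -6.18, 0.88] tilt z [-0.002, 0.0, -1.0] yaw y -2.882 F [0.4, 0.1, 0.6] w 0.0567 t 25.6 turn z units 12.7
```

View pics/w5.png

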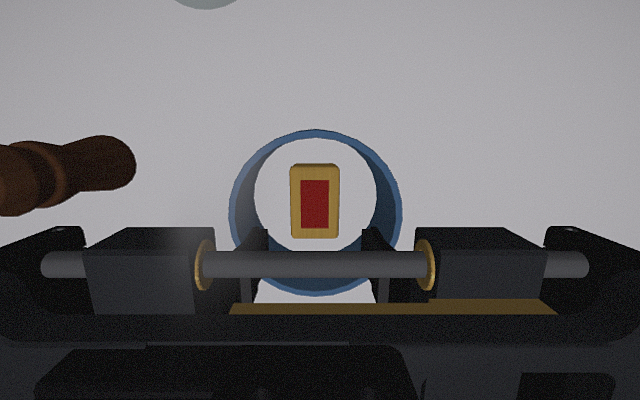

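The tin stands upright at (315,200) with its top at z 0.057, and the canister hasn't shifted. I'm going back for the lid.

```bash
python3 -m inch '[[[1,-0.3,-0.2,-0.2,0,0,0],[1,-0.7,-0.5,0,0,0,0],[1,-0.9,-0.65,0,0,0,0],[1,-0.9,-0.65,0,0,0,0],[1,-0.9,-0.65,0,0,0,0],[1,-0.9,-0.65,0,0,0,0],[1,-0.9,-0.65,0,0,0,0],[1,-0.9,-0.65,0,0,0,0]]]' && python3 -m inch '[[[1,-0.9,-0.65,0,0,0,0],[1,-0.9,-0.65,0,0,0,0],[1,-0.3,-0.25,0.2,0,0,0],[1,0,0,0.6,0,0,0],[1,0,0,0.7,0,0,0],[1,0,0,0.3,0,0,0],[1,0,0,0,0,0,0],[1,0,0,0,0,0,0]]]'
python3 - <<'E'
from h import *
plan(0.5812,0.032,0.049)
p=capture('wrist'); report(p,["lid","button_top"])
E
```

```text
t: 26.4
tcp_pos: [0.5523, -0.0388, 0.1539]
orientation: [-2.491, 1.914, -0.0]
force: [1.1, -0.2, 0.7]
width: 0.0869
grasp_force: 0.0
t: 27.2
tcp_pos: [0.581, 0.0319, 0.1001]
orientation: [-2.49, 1.915, -0.001]
force: [-0.1, -0.0, 0.2]
width: 0.0867
grasp_force: 0.0
tcp [0.581, 0.0319, 0.1001] units xyz [-0.0, -0.01, 1.7] tilt z [0.001, -0.0, -1.0] yaw y -2.882 F [-0.1, -0.0, 0.2] w 0.0867 t 27.2
lid 0.77 px [313. 197.] n 18362 zmax 0.062 topmid [0.583 0.031 0.061] ext [ 0.524 -0.032  0.035] [0.646 0.093 0.062]
lid 0.39 px [340. 133.] n 5967 zmax 0.008 topmid [ 0.58  -0.008  0.006] ext [ 0.495 -0.057  0.005] [0.665 0.042 0.008]
button_top 0.67 px [315. 217.] n 3300 zmax 0.063 topmid [0.583 0.031 0.061] ext [0.562 0.009 0.037] [0.605 0.052 0.063]
```

```bash
python3 -m inch '[[[1,0,0,0.5,0,0,0],[1,0,0,0.6,0,0,0],[1,0,0,0.4,0,0,0],[1,0,0,0.2,0,0,0],[0.4,0,0,0,0,0,0],[0.4,0,0,0,0,0,0],[0.4,0,0,0,0,0,0],[0.4,0,0,0,0,0,0]]]' && python3 -m inch '[[[0.4,0,0,0,0,0,0],[0.4,0,0,0,0,0,0],[0.4,0,0,-0.1,0,0,0],[0.4,0,0,-0.4,0,0,0],[0.4,0,0,-0.8,0,0,0],[0.4,0,0,-1,0,0,0],[0.4,0,0,-1,0,0,0],[0.4,0,0,-1,0,0,0]]]'
python3 - <<'E'
from h import *
plan(0.468,-0.2602,0.187)
p=capture('scene'); report(p,["lid","button_top"])
E
```

```text
t: 28.15
tcp_pos: [0.581, 0.0322, 0.0493]
orientation: [-2.49, 1.914, -0.001]
force: [0.5, 0.6, -0.4]
width: 0.0628
grasp_force: 0.0
t: 28.95
tcp_pos: [0.5799, 0.0319, 0.1791]
orientation: [2.49, -1.915, -0.001]
force: [0.4, -0.3, -3.7]
width: 0.0463
grasp_force: 30.0
tcp [0.5799, 0.0319, 0.1791] units xyz [8.45, 6.11, -0.26] tilt z [-0.001, 0.0, -1.0] yaw y -2.882 F [0.4, -0.3, -3.7] w 0.0463 t 28.95
lid 0.71 px [308. 206.] n 1246 zmax 0.189 topmid [0.585 0.033 0.186] ext [ 0.534 -0.028  0.14 ] [0.649 0.096 0.189]
button_top 0.56 px [306. 196.] n 114 zmax 0.19 topmid [0.586 0.033 0.188] ext [0.572 0.01  0.166] [0.604 0.055 0.19 ]
```

```bash
python3 -m inch '[[[0.4,0.3,0.2,-0.3,0,0,0],[0.4,0.7,0.5,0,0,0,0],[0.4,0.9,0.65,0,0,0,0],[0.4,0.9,0.65,0,0,0,0],[0.4,0.9,0.65,0,0,0,0],[0.4,0.9,0.65,0,0,0,0],[0.4,0.9,0.65,0,0,0,0],[0.4,0.9,0.65,0,0,0,0]]]' && python3 -m inch '[[[0.4,0.9,0.65,0,0,0,0],[0.4,0.8,0.6,0,0,0,0],[0.4,0.3,0.2,0,0,0,0],[0.4,0,0,0,0,0,0],[0.4,0,0,0,0,0,0],[0.4,0,0,0,0,0,0],[0.4,0,0,0,0,0,0],[0.4,0,0,0,0,0,0]]]'
python3 - <<'E'
from h import *
plan(0.468,-0.2602,0.110)
p=capture('wrist'); report(p,["lid","canister"])
W=cloud(p); z=W[...,2]; ok=p["z_map"]>0
q0=W[trace("lid",p)[0]["pixels"]&ok]; zt=np.median(q0[:,2]); q=q0[abs(q0[:,2]-zt)<0.006]
hull=cv2.convexHull((q[:,:2]*1000).astype(np.float32))[:,0]
print("lid z",zt,cv2.minEnclosingCircle(hull))
s=capture("scene"); report(s,["canister","lid","tin"])
E
```

```text
t: 29.9
tcp_pos: [0.4942, -0.1905, 0.1852]
orientation: [2.489, -1.914, -0.005]
force: [1.1, 0.4, -3.1]
width: 0.047
grasp_force: 30.0
t: 30.7
tcp_pos: [0.4702, -0.2575, 0.1865]
orientation: [-2.492, 1.913, 0.0]
force: [0.1, 0.0, -3.1]
width: 0.0469
grasp_force: 30.0
tcp [0.4702, -0.2575, 0.1865] units xyz [0.07, 0.1, 2.55] tilt z [-0.0, 0.0, -1.0] yaw y -2.88 F [0.1, 0.0, -3.1] w 0.0469 t 30.7Traceback (most recent call last):
  File "<stdin>", line 5, in <module>
IndexError: list index out of range
```

```bash
python3 -m inch '[[[0.4,0.05,0.12,0.2,0,0,0],[0.4,0,0,0.4,0,0,0],[0.4,0,0,0.4,0,0,0],[0.4,0,0,0.4,0,0,0],[0.4,0,0,0.3,0,0,0],[0.4,0,0,0,0,0,0],[0.4,0,0,0,0,0,0],[0.4,0,0,0,0,0,0]]]'
python3 - <<'E'
from h import *
plan(0.4672,-0.2597,0.110)
s=capture("scene"); report(s,["canister","lid","button_top"]); cv2.imwrite("pics/s5.png",cv2.resize(s["frame"][130:260,130:330],None,fx=3.5,fy=3.5,interpolation=2))
E
```

```text
t: 31.7
tcp_pos: [0.4674, -0.2607, 0.1361]
orientation: [-2.491, 1.914, -0.002]
force: [0.7, 0.1, -3.0]
width: 0.0467
grasp_force: 30.0
tcp [0.4674, -0.2607, 0.1361] units xyz [-0.04, -0.0, 0.87] tilt z [0.001, -0.0, -1.0] yaw y -2.881 F [0.7, 0.1, -3.0] w 0.0467 t 31.7
canister 0.92 px [230. 208.] n 1255 zmax 0.093 topmid [ 0.486 -0.254  0.09 ] ext [ 0.412 -0.321  0.005] [ 0.539 -0.189  0.093]
lid 0.96 px [227. 184.] n 991 zmax 0.147 topmid [ 0.474 -0.257  0.15 ] ext [ 0.406 -0.326  0.054] [ 0.537 -0.196  0.147]
button_top 0.48 px [229. 176.] n 49 zmax 0.148 topmid [ 0.468 -0.246  0.145] ext [ 0.453 -0.256  0.126] [ 0.486 -0.236  0.148]
```

View pics/s5.png

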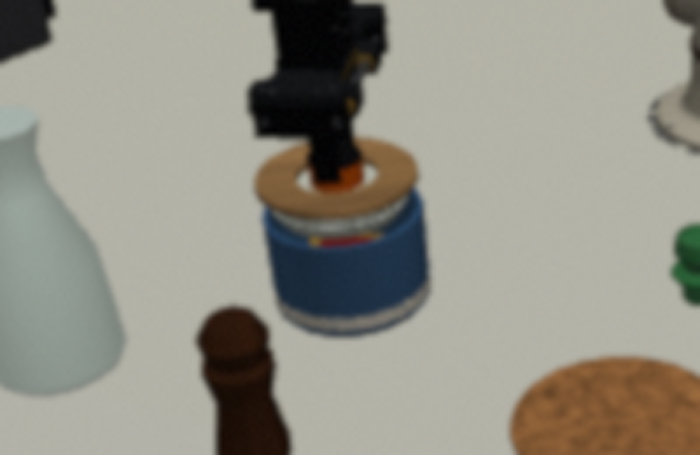

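The lid hovers level just above the canister with the orange button side showing, about 2–3 mm too far to the left in the picture (−y). I'm shifting it +y and lowering gently while watching the force.

```bash
python3 -m inch '[[[0.4,-0.08,0,0,0,0,0],[0.4,0,0,0.15,0,0,0],[0.4,0,0,0.15,0,0,0],[0.4,0,0,0.15,0,0,0],[0.4,0,0,0.1,0,0,0],[0.4,0,0,0.1,0,0,0],[0.4,0,0,0,0,0,0],[0.4,0,0,0,0,0,0]]]'
python3 - <<'E'
from h import *
plan(0.4672,-0.2585,0.109)
E
```

```text
t: 32.7
tcp_pos: [0.4663, -0.2583, 0.116]
orientation: [2.491, -1.915, 0.0]
force: [0.4, 0.1, -3.4]
width: 0.0469
grasp_force: 30.0
tcp [0.4663, -0.2583, 0.116] units xyz [0.01, -0.03, 0.23] tilt z [-0.0, -0.0, -1.0] yaw y -2.882 F [0.4, 0.1, -3.4] w 0.0469 t 32.7
```

Free so far, so I'm lowering the remaining few millimetres.

```bash
python3 -m inch '[[[0.4,0,0,0.07,0,0,0],[0.4,0,0,0.05,0,0,0],[0.4,0,0,0.05,0,0,0],[0.4,0,0,0.03,0,0,0],[0.4,0,0,0,0,0,0],[0.4,0,0,0,0,0,0],[0.4,0,0,0,0,0,0],[0.4,0,0,0,0,0,0]]]'
```

```text
t: 33.5
tcp_pos: [0.4663, -0.2582, 0.1101]
orientation: [-2.491, 1.915, -0.0]
force: [0.2, -0.2, -2.5]
width: 0.0466
grasp_force: 30.0
```

```bash
python3 -m inch '[[[0.4,0,0,0.03,0,0,0],[0.4,0,0,0.03,0,0,0],[0.4,0,0,0,0,0,0],[0.4,0,0,0,0,0,0],[0.4,0,0,0,0,0,0],[0.4,0,0,0,0,0,0],[0.4,0,0,0,0,0,0],[0.4,0,0,0,0,0,0]]]'
```

```text
t: 34.3
tcp_pos: [0.4664, -0.2583, 0.1084]
orientation: [-2.491, 1.915, -0.0]
force: [-0.9, 0.4, 1.1]
width: 0.0467
grasp_force: 30.0
```

```bash
python3 -m inch '[[[1,0,0,0,0,0,0],[1,0,0,0,0,0,0],[1,0,0,0,0,0,0],[1,0,0,0,0,0,0],[1,0,0,-0.3,0,0,0],[1,0,0,-0.8,0,0,0],[1,0,0,-1,0,0,0],[1,0,0,-0.5,0,0,0]]]'
python3 - <<'E'
from h import *
p=capture('wrist'); report(p,["lid","button_top"])
W=cloud(p); q=W[p["z_map"]>0]; r=np.hypot(q[:,0]-.467,q[:,1]+.26); g=q[(r>.045)&(r<.066)&(q[:,2]>.085)&(q[:,2]<.12)]
print("flange n",len(g),"plane",np.linalg.lstsq(np.c_[g[:,:2]-[.467,-.26],np.ones(len(g))],g[:,2],rcond=None)[0].round(4))
s=capture("scene"); report(s,["lid","canister"])
plan(0.467,-0.2595,0.123)
E
```

```text
t: 35.1
tcp_pos: [0.4676, -0.2588, 0.1896]
orientation: [-2.49, 1.913, -0.008]
force: [0.1, -0.2, 0.5]
width: 0.0866
grasp_force: 0.0
lid 0.6 px [314. 194.] n 15879 zmax 0.122 topmid [ 0.468 -0.26   0.121] ext [ 0.405 -0.322  0.095] [ 0.53  -0.214  0.122]
button_top 0.74 px [318. 208.] n 2448 zmax 0.123 topmid [ 0.468 -0.26   0.121] ext [ 0.447 -0.282  0.104] [ 0.489 -0.239  0.123]
flange n 7195 plane [ 0.0007 -0.      0.1033]
lid 0.68 px [227. 189.] n 895 zmax 0.12 topmid [ 0.47  -0.257  0.117] ext [ 0.407 -0.32   0.093] [ 0.535 -0.192  0.12 ]
canister 0.74 px [228. 210.] n 1149 zmax 0.092 topmid [ 0.503 -0.245  0.089] ext [ 0.455 -0.305  0.001] [ 0.539 -0.189  0.092]
tcp [0.4654, -0.2579, 0.1851] units xyz [0.07, -0.04, 2.07] tilt z [-0.002, 0.001, -1.0] yaw y -2.882 F [-0.4, -0.2, -0.8] w 0.0868 t 35.4
```

The lid is seated level, with the flange at 0.1033 as at the start and the button up at 0.122. I'm shutting the fingers and pressing.

```bash
python3 -m inch '[[[0,0.07,-0.03,0,0,0,0],[0,0,0,0,0,0,0],[0,0,0,0,0,0,0],[0,0,0,0,0,0,0],[0,0,0,0,0,0,0],[0,0,0,0,0,0,0],[0,0,0,0,0,0,0],[0,0,0,0,0,0,0]]]' && python3 -m inch '[[[0,0,0,0,0,0,0],[0,0,0,0,0,0,0],[0,0,0,0.5,0,0,0],[0,0,0,0.6,0,0,0],[0,0,0,0.5,0,0,0],[0,0,0,0.3,0,0,0],[0,0,0,0,0,0,0],[0,0,0,0,0,0,0]]]'
python3 -c "
from h import *
plan(0.467,-0.2595,0.0967)"
```

```text
t: 36.2
tcp_pos: [0.4677, -0.26, 0.1863]
orientation: [-2.491, 1.915, -0.0]
force: [-1.4, 1.1, 0.6]
width: 0.031
grasp_force: 0.0
t: 37.0
tcp_pos: [0.4681, -0.2602, 0.1297]
orientation: [2.491, -1.914, 0.001]
force: [-0.4, -0.2, 0.2]
width: 0.0004
grasp_force: 0.0
tcp [0.4681, -0.2602, 0.1297] units xyz [-0.03, 0.03, 1.1] tilt z [0.001, -0.0, -1.0] yaw y -2.881 F [-0.4, -0.2, 0.2] w 0.0004 t 37.0
```

```bash
python3 -m inch '[[[0,0,0,0.2,0,0,0],[0,0,0,0.2,0,0,0],[0,0,0,0.2,0,0,0],[0,0,0,0.2,0,0,0],[0,0,0,0.2,0,0,0],[0,0,0,0.06,0,0,0],[0,0,0,0,0,0,0],[0,0,0,0,0,0,0]]]'
```

```text
t: 37.8
tcp_pos: [0.4685, -0.2602, 0.0979]
orientation: [-2.491, 1.914, -0.003]
force: [2.2, 0.4, 3.5]
width: 0.0007
grasp_force: 2.0
```

```bash
python3 -m inch '[[[0,0,0,0.03,0,0,0],[0,0,0,0.03,0,0,0],[0,0,0,0.02,0,0,0],[0,0,0,0,0,0,0],[0,0,0,0,0,0,0],[0,0,0,0,0,0,0],[0,0,0,0,0,0,0],[0,0,0,0,0,0,0]]]'
```

```text
t: 38.6
tcp_pos: [0.4685, -0.2603, 0.0967]
orientation: [-2.491, 1.913, -0.004]
force: [0.9, 1.7, 10.3]
width: 0.0006
grasp_force: 5.5
```

```bash
python3 -m inch '[[[0,0,0,0.02,0,0,0],[0,0,0,0,0,0,0],[0,0,0,0,0,0,0],[0,0,0,-0.15,0,0,0],[0,0,0,-0.4,0,0,0],[0,0,0,-0.8,0,0,0],[0,0,0,-1,0,0,0],[0,0,0,-0.8,0,0,0]]]'
python3 - <<'E'
from h import *
p=capture('wrist'); report(p,["lid","button_top"])
W=cloud(p); q=W[p["z_map"]>0]; r=np.hypot(q[:,0]-.467,q[:,1]+.26); g=q[(r>.045)&(r<.066)&(q[:,2]>.085)&(q[:,2]<.12)]
print("flange",np.median(g[:,2])); b=q[(r<.015)&(q[:,2]<.13)]; print("btn",len(b),np.median(b[:,2]))
s=capture("scene"); report(s,["lid","canister","mill","carafe","stopper","bowl","tongs","date_jar"]); plan(.467,-.26,.2)
cv2.imwrite("pics/end.png",np.vstack([p["frame"],s["frame"]])[:,:][::1] if 0 else cv2.resize(np.hstack([p["frame"],s["frame"]]),(800,250)))
E
```

```text
t: 39.4
tcp_pos: [0.4658, -0.2596, 0.1894]
orientation: [2.489, -1.915, -0.006]
force: [1.2, -0.1, -0.0]
width: 0.0004
grasp_force: 0.0
lid 0.69 px [311. 183.] n 12616 zmax 0.105 topmid [ 0.469 -0.279  0.103] ext [ 0.407 -0.323  0.095] [ 0.531 -0.234  0.105]
button_top 0.58 px [313. 205.] n 2070 zmax 0.105 topmid [ 0.468 -0.26   0.104] ext [ 0.446 -0.281  0.098] [ 0.489 -0.24   0.105]
flange 0.10333835447617933
btn 832 0.10387147582722255
lid 0.6 px [225. 189.] n 860 zmax 0.103 topmid [ 0.471 -0.256  0.1  ] ext [ 0.408 -0.319  0.093] [ 0.535 -0.192  0.103]
canister 0.69 px [228. 210.] n 1119 zmax 0.091 topmid [ 0.506 -0.241  0.088] ext [ 0.459 -0.303  0.002] [ 0.539 -0.189  0.091]
mill 0.77 px [196. 241.] n 978 zmax 0.127 topmid [ 0.695 -0.233  0.125] ext [ 0.608 -0.271 -0.003] [ 0.72  -0.208  0.127]
carafe 0.64 px [139. 208.] n 2510 zmax 0.223 topmid [ 0.628 -0.456  0.221] ext [ 0.603 -0.483  0.006] [ 0.68  -0.404  0.223]
stopper 0.75 px [329. 207.] n 284 zmax 0.072 topmid [0.385 0.044 0.069] ext [0.372 0.023 0.002] [0.406 0.065 0.072]
bowl 0.55 px [372. 292.] n 2424 zmax 0.057 topmid [0.732 0.233 0.054] ext [0.664 0.168 0.004] [0.801 0.298 0.057]
tongs 0.73 px [278. 297.] n 1255 zmax 0.028 topmid [0.771 0.084 0.024] ext [ 0.744 -0.086 -0.003] [0.816 0.106 0.028]
date_jar 0.98 px [473. 288.] n 1640 zmax 0.11 topmid [0.66  0.455 0.108] ext [0.637 0.419 0.006] [0.695 0.487 0.11 ]
tcp [0.4673, -0.2599, 0.1883] units xyz [-0.0, 0.01, -0.39] tilt z [-0.001, 0.0, -1.0] yaw y -2.882 F [-1.0, 0.2, 0.2] w 0.0003 t 40.0
```

View pics/end.png

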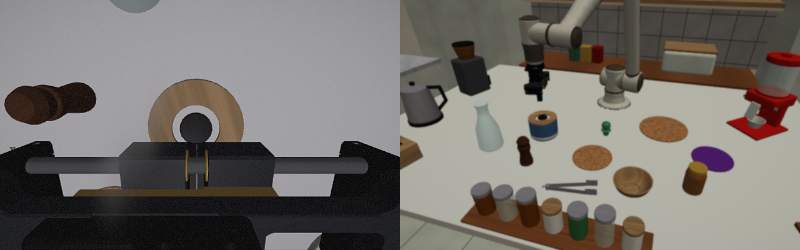

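The button is flush at (196,128) in the left half of the picture, with button and flange both at z 0.104. The lid is seated, nothing else has moved, and the robot is clear.

```bash
python3 -c "
from station import close_job
print(close_job())"
```

```text
the job is handed in; nothing more can be done
None
```

The job is handed in at about 40 s: the tin stands upright in the blue canister, the lid is fully seated, the button is latched flush, and the last camera check showed the canister and the other things on the counter where they started.

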